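# Find the rocking corner of the heel jig and shim it

## Task

The heel-jig plate rocks because one of its four feet is short. Press down on its corners with the fingertips until you find the one that gives, then press the shim tab beside that corner fully flat, leaving the other three tabs up, and press that corner firmly once more to check that it no longer rocks. Only press: do not lift or shift the plate, and leave the other things on the bench as they are.

Things in the scene. Friction and masses are not known exactly. Their poses are not given: they have to be found in the camera images.
- plate: Loose square aluminium jig plate, 150 x 150 x 10 mm, 0.8 to 1.2 kg, level on four hidden feet. Origin: centre of its underside, 24 mm up (top 34 mm); x away from the robot, y left (turned up to 0.28 rad). A wooden heel form and stop in its middle rise 16 mm above its top. At the short foot, a push over about 2 to 4 N dips the corner about 5 mm (0.07 rad); it comes back when released. The other corners do not give. 10 N is a firm press.
- bed: Fixed dark steel bed, 170 (x) x 250 (y) x 4 mm, under the plate, with four shim brackets and four rubber feet (36 mm discs, 46 mm in x and 40 mm in y from its middle, under the plate). One foot, a different one each time, is 4.5 mm too short. Origin: centre of its underside, on the bench; axes parallel to the plate's.
- corner_near_left (a point): Where to press the plate's near left corner (as seen from the robot): on the plate's top, -58 mm in x and 58 mm in y from the plate's middle, 17 mm in from both edges.
- corner_near_right (a point): Where to press the plate's near right corner (as seen from the robot): on the plate's top, -58 mm in x and -58 mm in y from the plate's middle, 17 mm in from both edges.
- corner_far_left (a point): Where to press the plate's far left corner (as seen from the robot): on the plate's top, 58 mm in x and 58 mm in y from the plate's middle, 17 mm in from both edges.
- corner_far_right (a point): Where to press the plate's far right corner (as seen from the robot): on the plate's top, 58 mm in x and -58 mm in y from the plate's middle, 17 mm in from both edges.
- tab_near_left (a point): Press point of the near left corner's shim tab: on its upper face, 4 mm from its outer end. A steel leaf 20 mm wide, 40 long, 4 thick, out to the left of the plate, slanting up outwards. Its hinge runs along the bed's x, 82 mm from the bed's middle, 12 mm above the bench. Raised, this point is about 36 mm up; flat, 16 mm up and 118 mm in y from the bed's middle.
- shim_near_left (a joint): Angle of that shim tab: near 0 slanting up (starts 0 to 0.06), 0.6 rad fully flat. Stiff hinge that stays where it is left: pressing the end down takes about 12 N (stop at about 20 N). Flat, its inner toe stands under the plate's near left corner and fills the gap of a short foot to within about 1 mm (on a good foot it does nothing).
- tab_near_right (a point): Press point of the near right corner's shim tab: on its upper face, 4 mm from its outer end. A steel leaf 20 mm wide, 40 long, 4 thick, out to the right of the plate, slanting up outwards. Its hinge runs along the bed's x, 82 mm from the bed's middle, 12 mm above the bench. Raised, this point is about 36 mm up; flat, 16 mm up and 118 mm in y from the bed's middle.
- shim_near_right (a joint): Angle of that shim tab: near 0 slanting up (starts 0 to 0.06), 0.6 rad fully flat. Stiff hinge that stays where it is left: pressing the end down takes about 12 N (stop at about 20 N). Flat, its inner toe stands under the plate's near right corner and fills the gap of a short foot to within about 1 mm (on a good foot it does nothing).
- tab_far_left (a point): Press point of the far left corner's shim tab: on its upper face, 4 mm from its outer end. A steel leaf 20 mm wide, 40 long, 4 thick, out to the left of the plate, slanting up outwards. Its hinge runs along the bed's x, 82 mm from the bed's middle, 12 mm above the bench. Raised, this point is about 36 mm up; flat, 16 mm up and 118 mm in y from the bed's middle.
- shim_far_left (a joint): Angle of that shim tab: near 0 slanting up (starts 0 to 0.06), 0.6 rad fully flat. Stiff hinge that stays where it is left: pressing the end down takes about 12 N (stop at about 20 N). Flat, its inner toe stands under the plate's far left corner and fills the gap of a short foot to within about 1 mm (on a good foot it does nothing).
- tab_far_right (a point): Press point of the far right corner's shim tab: on its upper face, 4 mm from its outer end. A steel leaf 20 mm wide, 40 long, 4 thick, out to the right of the plate, slanting up outwards. Its hinge runs along the bed's x, 82 mm from the bed's middle, 12 mm above the bench. Raised, this point is about 36 mm up; flat, 16 mm up and 118 mm in y from the bed's middle.
- shim_far_right (a joint): Angle of that shim tab: near 0 slanting up (starts 0 to 0.06), 0.6 rad fully flat. Stiff hinge that stays where it is left: pressing the end down takes about 12 N (stop at about 20 N). Flat, its inner toe stands under the plate's far right corner and fills the gap of a short foot to within about 1 mm (on a good foot it does nothing).
- last: teal plastic shoe last, 260 x 66 mm, 82 mm tall, lying sole down; bystander; origin: centre of its underside
- heel_lift: black rubber heel plug, 26 mm across, 22 mm tall, standing just outside the bed's left edge; bystander; origin: centre of its underside
- tack_jar: small jar of tacks, 48 mm across, 60 mm tall, standing just beyond the bed's far edge; bystander; origin: centre of its underside
- hammer: hammer lying on the bench; bystander; origin under its middle
- awl: awl with a wooden handle lying on the bench; bystander; origin under its middle
- tape_roll: cardboard tape roll, 84 mm across, 30 mm tall, lying flat; bystander; origin: centre of its underside
- heel_block: dark wooden heel block, about 69 x 50 x 35 mm; bystander; origin: centre of its underside
There are look-alikes about, which are no part of the job. Of the things like the plate, leave any that is black or blue; of the rest the smaller one is meant.

How it is judged:
On the way, in this order (a step that is already met when the one before it is completed fails the run):
1. the fingers press the corner that rocks, and the plate tips by more than 0.04 rad (angle between plate's own z axis and vertical above 0.04 rad and contact force between the fingers and plate above 1 N), for 0.05 s.
2. one shim tab is flat (above 0.54 rad), the other three still up (below 0.25 rad) (((value of joint shim_near_left above 0.54 rad and value of joint each of shim_near_right, shim_far_left, shim_far_right below 0.25 rad) or (value of joint shim_near_right above 0.54 rad and value of joint each of shim_near_left, shim_far_left, shim_far_right below 0.25 rad) or (value of joint shim_far_left above 0.54 rad and value of joint each of shim_near_left, shim_near_right, shim_far_right below 0.25 rad) or (value of joint shim_far_right above 0.54 rad and value of joint each of shim_near_left, shim_near_right, shim_far_left below 0.25 rad))), for 0.2 s.
3. the corner is pressed again with the fingers (over 4 N): its flat shim carries the plate (over 0.8 N), which stays within 0.03 rad of level (contact force between the fingers and plate above 4 N and ((value of joint shim_near_left above 0.54 rad and value of joint each of shim_near_right, shim_far_left, shim_far_right below 0.25 rad and contact force between plate and shim_near_left above 0.8 N) or (value of joint shim_near_right above 0.54 rad and value of joint each of shim_near_left, shim_far_left, shim_far_right below 0.25 rad and contact force between plate and shim_near_right above 0.8 N) or (value of joint shim_far_left above 0.54 rad and value of joint each of shim_near_left, shim_near_right, shim_far_right below 0.25 rad and contact force between plate and shim_far_left above 0.8 N) or (value of joint shim_far_right above 0.54 rad and value of joint each of shim_near_left, shim_near_right, shim_far_left below 0.25 rad and contact force between plate and shim_far_right above 0.8 N)) and angle between plate's own z axis and vertical below 0.03 rad), for 0.1 s.
At the end, for the whole second after the job is handed in: Exactly one shim tab, the one that carries the once rocking corner, is flat (above 0.54 of 0.6 rad), the others are up (below 0.25 rad); the plate lies still and level (within 0.025 rad), within 10 mm of where it was (((value of joint shim_near_left above 0.54 rad and value of joint each of shim_near_right, shim_far_left, shim_far_right below 0.25 rad) or (value of joint shim_near_right above 0.54 rad and value of joint each of shim_near_left, shim_far_left, shim_far_right below 0.25 rad) or (value of joint shim_far_left above 0.54 rad and value of joint each of shim_near_left, shim_near_right, shim_far_right below 0.25 rad) or (value of joint shim_far_right above 0.54 rad and value of joint each of shim_near_left, shim_near_right, shim_far_left below 0.25 rad)) and angle between plate's own z axis and vertical below 0.025 rad and distance of plate from where it was at the start of the episode below 0.01 m and linear speed of plate below 0.02 m/s); the robot touches nothing.
It fails at once if the plate is lifted (10 mm) or tipped over 0.2 rad (height (world z) of plate above 0.034 m or angle between plate's own z axis and vertical above 0.2 rad).
It fails at once if the plate is shoved aside by more than 15 mm (distance of plate from where it was at the start of the episode above 0.015 m).
It fails at once if a bystander is moved by more than 20 mm (distance of any of last, heel_lift, tack_jar, hammer, awl, tape_roll, heel_block from where it was at the start of the episode above 0.02 m).
It also fails if it takes over 61 s, if anything falls off the work surface, if the arm or the gripper's body presses on something with over 40 N, if the wrist force passes 120 N, or if a joint passes its speed limit or range.

## Robot

A 6-joint arm with a two-finger parallel gripper is mounted at the origin on the work surface. World frame = base frame: x ahead of the robot, y to its left, z up, the work surface at z = 0. Lengths are in m, angles in rad, forces in N, time in s.
With the tool pointing down it reaches from about 0.35 to 0.975 m from the base axis. Payload 4.9 kg.
Tool frame: the origin (TCP) lies at the very end of the fingers, on their centre line; the grasp point (between the pads) lies 19 mm behind it; z points along the fingers, y is the line along which they close (so a half turn about z gives the same grasp; the last joint's range is limited). The gripper opens to 85 mm and grips with 20 to 120 N. Pads are 22 mm wide; open, the fingers measure 114 mm over their backs; the gripper's body (76 mm by 85 mm) begins 54 mm behind the grasp point. The pads swing forward as they close: fully open they stand 13 mm farther back than shut.
Start: joints at [-1.262, 0.053, 1.613, -0, 1.476, -0.119], TCP at [0.259, -0.569, 0.231] pointing down, gripper open.
Joint ranges: [-3.01, 3.01], [-1.01, 2.22], [0.06, 2.58], [-1.02, 4.17], [0.09, 2.62], [-3.14, 3.14]. Speed limits (rad/s): [2.57, 2.57, 3.14, 3.14, 3.14, 3.14].

## Interface

Orientations are given as a unit quaternion [w, x, y, z].
In Python, from cell import ctrl gives the robot as it stands.
- The arm moves only by the tool carry_out, never from a script. Its argument "series" is a list that holds one entry, the list of rows, each a list of 6 numbers: the shift along the tool's x, y, z in m, then the turn, a rotation vector about the tool's x, y, z in degrees. In form: [[[tx, ty, tz, wx, wy, wz], ...]]. A call has 1 to 20 rows; each row is the pose to reach, as a shift and turn from the pose commanded when the call began, along the tool's axes at that moment; what a row does not reach only later rows make up. A row lasts 1/8 s, in which the tool goes at most 62.5 mm and 10.7 degrees, less where a joint would pass 70% of its speed; a pose out of reach is approached as far as the arm can. A call with a gripper value outside its range is refused whole. "grip" is the opening, from 0 (shut) to 1 (fully open), set as the call begins (left out, the last holds). The fingers move at their own pace and stop on an object; "force" is the grip in N (left out, the last holds). Time passes only in rows, so rows that repeat a pose let the fingers close. It gives the time, the measured TCP pose, the force, the opening and the grip force at its end, in the units of the state.
- ctrl.get_state(): the state, without advancing time (a new reading comes with each control period).
- ctrl.camera(name): name is "scene" or "top" or "wrist"; returns (picture, depth): 480x640x3 uint8, red, green, blue; 480x640 float32, m along the optical axis (not along the pixel's ray), 0 where there is no reading.
- ctrl.camera_model(name): a dict with "fx", "fy", "cx", "cy" (pixels), "world_to_cam" (4x4, takes a point from world to camera coordinates); the wrist camera has in their place "T_tool_cam" (4x4, takes a point from camera to tool coordinates, whose origin is the TCP and whose axes are the flange's). Camera axes: x right, y up, looking along -z (the intrinsics and any distortion apply to the point x, -y, -z); pixel columns grow to the right and rows downward; lengths in m; the calibration is good to about 2 mm. The wrist camera is an equidistant fisheye: a pixel r from the principal point sees the ray r / f radians off the axis. A picture is of the moment at which its call begins: read the wrist's pose just before it. camera_model takes no time and is no camera call.
- ctrl.hand_in(): hands the job in; it is judged then, once.
The state is a dict: "clock": time; "joint_positions": joint angles; "joint_velocities": joint speeds; "effort": joint torques, N m; "ee_pos": TCP position; "tcp_rot": TCP orientation; "contact_force": force on the tool from outside, world axes, zero at the start; "wrist_torque": the same for the moment, N m; "width": opening from 0.0 (shut) to 1.0 (fully open); "grip_force": force on a finger pad.
Only numpy, scipy, OpenCV 4.12 (cv2) and the standard library are available. Lean on these libraries where they do the work, as an engineer would, in place of code of your own. Each camera call takes 0.05 s, during which the arm holds its last target. There are 200 camera calls.

## Working session

There is one attempt and no reset: what is moved stays moved. The work goes in short steps, Python scripts to look and compute and a tool call to move; the robot and the scene stay as the last step left them, time stands still between calls to the robot, and variables do not carry over. Pictures are saved under pics/ and viewed, at most 10 in all, crops included, and the job is handed in when it is done.

Besides the shell and the picture viewer there is one more tool, called after "Request:" by a JSON object that holds its "op" and its "data". carry_out: Moves the arm, as the interface text tells. Its arguments: {"type":"object","properties":{"series":{"type":"array"},"grip":{"type":"number"},"force":{"type":"number"}},"required":["series"]}

```bash
mkdir -p pics; cat > h.py <<'E'
import numpy as np,cv2
from cell import ctrl
from scipy.spatial.transform import Rotation as R
def cast(m,u,v,z):
    T=np.linalg.inv(np.array(m["world_to_cam"]));d=T[:3,:3]@np.array([(u-m["cx"])/m["fx"],-(v-m["cy"])/m["fy"],-1.])
    o=T[:3,3];return o+d*(z-o[2])/d[2]
def cloud(m,dep):
    v,u=np.mgrid[0:480,0:640];T=np.linalg.inv(np.array(m["world_to_cam"]))
    p=np.stack([(u-m["cx"])/m["fx"]*dep,-(v-m["cy"])/m["fy"]*dep,-dep],-1);return p@T[:3,:3].T+T[:3,3]
def proj(m,p):
    T=np.array(m["world_to_cam"]);c=T[:3,:3]@np.array(p)+T[:3,3];return m["cx"]+m["fx"]*c[0]/-c[2],m["cy"]-m["fy"]*c[1]/-c[2]
E
python3 - <<'E'
from h import *
ims=[]
for n in("top","scene"):
    p,d=ctrl.camera(n);np.savez("pics/"+n+".npz",p=p,d=d);cv2.imwrite(f"pics/{n}0.png",p[:,:,::-1])
    m=ctrl.camera_model(n);print(n,{k:np.round(v,3).tolist() for k,v in m.items()})
print(ctrl.get_state())
E
```

```text
top {'fx': 451.803, 'fy': 451.803, 'cx': 322.671, 'cy': 234.284, 'world_to_cam': [[-0.009, -1.0, -0.007, 0.009], [0.994, -0.01, 0.112, -0.572], [-0.112, -0.006, 0.994, -1.024], [0.0, 0.0, 0.0, 1.0]]}
scene {'fx': 591.431, 'fy': 591.431, 'cx': 322.096, 'cy': 232.691, 'world_to_cam': [[-0.496, 0.868, -0.005, 0.263], [-0.621, -0.35, 0.701, 0.314], [0.607, 0.351, 0.713, -1.782], [0.0, 0.0, 0.0, 1.0]]}
{'clock': 0.1, 'joint_positions': array([-1.26202647e+00,  5.33141984e-02,  1.61412726e+00, -9.81433943e-06,
        1.47601559e+00, -1.19027523e-01]), 'joint_velocities': array([ 6.16933082e-05, -2.73829546e-03, -1.71071764e-03,  1.12419600e-03,
        7.50820524e-04,  1.62076299e-03]), 'effort': array([ 4.67419395e-04, -3.94902778e+01, -3.71362352e+01, -9.17172497e-05,
        3.87266366e-03,  2.02989378e-05]), 'ee_pos': array([ 0.2591045 , -0.56815113,  0.23018906]), 'tcp_rot': array([-9.27544914e-04,  9.77210239e-01,  2.12271713e-01, -9.31690067e-05]), 'contact_force': array([ 0.51250442, -0.2542583 ,  0.65830596]), 'wrist_torque': array([0.03827538, 0.02772823, 0.01464892]), 'grip_force': 0.0, 'width': 1.0012002306310646}
```

View pics/top0.png

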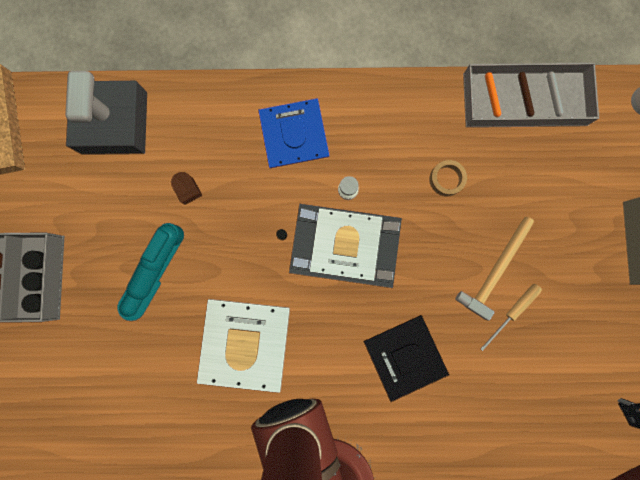

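View pics/scene0.png

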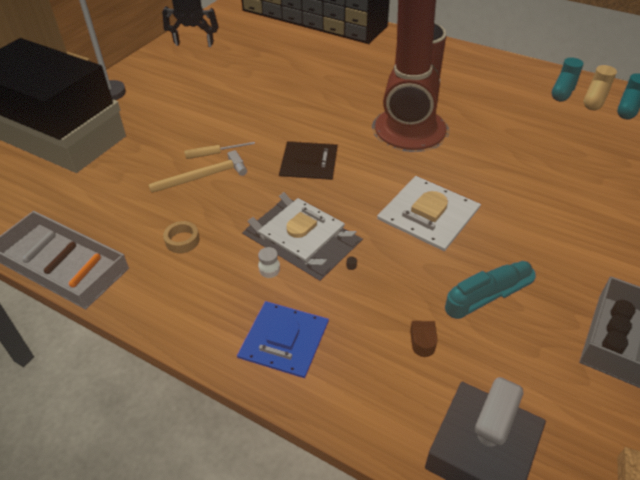

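Candidates in the top view are the white plate on the dark bed (346,245), a larger white plate (243,346), a blue one (294,133) and a black one (406,357). The description picks (346,245): neither black nor blue, the smaller of the two white ones, and on the bed with tabs. The heel plug is at (281,234) and the jar at (348,187). In the scene view the plate is at (301,231) with four raised tabs, and the plug is at (352,263). Next I'll measure it and check a crop.

```bash
python3 - <<'E'
from h import *
for n,c,r in(("top",(346,245),60),("scene",(301,231),65)):
    z=np.load(f"pics/{n}.npz");p,d=z["p"],z["d"];m=ctrl.camera_model(n)
    hsv=cv2.cvtColor(p,cv2.COLOR_RGB2HSV);w=((hsv[...,1]<40)&(hsv[...,2]>170)).astype(np.uint8)
    k=np.zeros_like(w);cv2.circle(k,c,r,1,-1);w&=k
    w=cv2.morphologyEx(w,cv2.MORPH_OPEN,np.ones((3,3)))
    cs=max(cv2.findContours(w,0,2)[0],key=cv2.contourArea)
    hull=cv2.convexHull(cs).reshape(-1,2)
    for zz in (0.034,):
        q=np.array([cast(m,u,v,zz)[:2] for u,v in hull])
        rc=cv2.minAreaRect((q*1000).astype(np.float32));print(n,zz,rc)
    P=cloud(m,d);mm=cv2.erode(w,np.ones((5,5)))>0
    print("depth med xyz",np.median(P[mm],0))
    # bed
    if n=="top":
        g=((hsv[...,1]<60)&(hsv[...,2]<110)).astype(np.uint8);kk=np.zeros_like(g);kk[195:295,285:408]=1;g&=kk
        g=cv2.morphologyEx(g,cv2.MORPH_OPEN,np.ones((3,3)))
        hb=cv2.convexHull(np.vstack([x for x in cv2.findContours(g,0,2)[0]])).reshape(-1,2)
        q=np.array([cast(m,u,v,.004)[:2] for u,v in hb]);print("bed",cv2.minAreaRect((q*1000).astype(np.float32)))
    x,y=c;cr=p[y-60:y+60,x-80:x+80,::-1];cv2.imwrite(f"pics/{n}c.png",cv2.resize(cr,None,fx=2.5,fy=2.5,interpolation=2))
a=[cv2.imread(f"pics/{n}c.png") for n in("top","scene")];cv2.imwrite("pics/c1.png",np.hstack(a))
E
```

```text
top 0.034 ((549.2848510742188, -49.52208709716797), (148.97015380859375, 148.60269165039062), 81.2201919555664)
depth med xyz [ 0.5530667  -0.04411956  0.0335483 ]
bed ((549.4048461914062, -49.44685363769531), (247.71737670898438, 167.72662353515625), 81.29241180419922)
scene 0.034 ((548.7981567382812, -48.70561981201172), (143.8667755126953, 145.41876220703125), 81.03910827636719)
depth med xyz [ 0.5731862  -0.02063494  0.03472664]
```

View pics/c1.png

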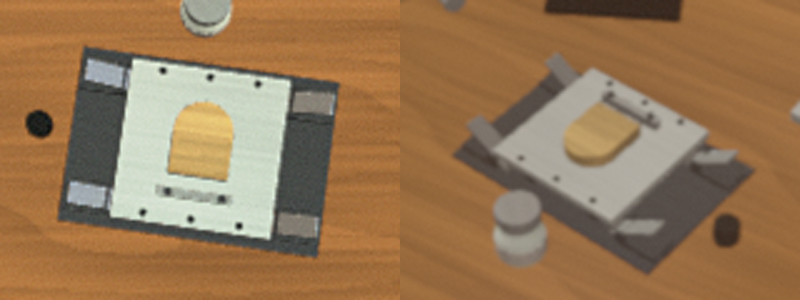

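The crop confirms the choice: a white plate of 149 x 149 mm with its top at 34 mm, sitting on the dark bed (248 x 168 mm) with four raised tabs. Both views agree on the centre, (0.549, -0.049), and on a yaw of about -8.8°.

```bash
cat >> h.py <<'E'
C=np.array([.549,-.0492]);TH=np.radians(-8.85);RB=np.array([[np.cos(TH),-np.sin(TH)],[np.sin(TH),np.cos(TH)]])
def w(x,y):return C+RB@np.array([x,y])
def rel(bx,by,z):
    s=ctrl.get_state();q=s["tcp_rot"];Rt=R.from_quat([q[1],q[2],q[3],q[0]])
    t=np.r_[w(bx,by),z];g=R.from_matrix(np.array([[RB[0,0],RB[1,0],0],[RB[1,0],-RB[0,0],0],[0,0,-1]]))
    return np.round(Rt.inv().apply(t-s["ee_pos"]),4),np.round((Rt.inv()*g).as_rotvec(degrees=True),2)
def st():
    s=ctrl.get_state();p=s["ee_pos"];print("t",s["clock"],"bed",np.round(RB.T@(p[:2]-C),4),"z",round(p[2],4),"F",np.round(s["contact_force"],1),"w",round(s["width"],2))
E
python3 - <<'E'
from h import *
z=np.load("pics/top.npz");p,d=z["p"],z["d"];m=ctrl.camera_model("top");P=cloud(m,d)
for n,u,v,h in(("FL",308,214,.026),("NL",301,263,.026),("FR",391,226,.026),("NR",385,275,.026),("plug",281,234,.02),("jar",348,187,.06)):
    q=cast(m,u,v,h);print(n,np.round(RB.T@(q[:2]-C),4),"depth z",P[v,u,2].round(4))
# tab points by depth: highest in each quadrant outside plate
B=(P[...,:2]-C)@RB
for sx in(-1,1):
  for sy in(-1,1):
    k=(abs(B[...,1]*sy-.105)<.022)&(abs(B[...,0]*sx-.052)<.033)&(P[...,2]>.012)
    print(sx,sy,k.sum(),B[k].min(0).round(3),B[k].max(0).round(3),P[k][:,2].max().round(4))
for a in((-58,-58),(-58,58),(58,58),(58,-58)): print(a,rel(a[0]/1e3,a[1]/1e3,.05))
st()
E
```

```text
FL [0.0583 0.0977] depth z 0.0259
NL [-0.0586  0.0966] depth z 0.0285
FR [ 0.0582 -0.1   ] depth z 0.0242
NR [-0.0578 -0.101 ] depth z 0.027
plug [0.0026 0.1542] depth z 0.023
jar [0.1286 0.0137] depth z 0.0605
-1 -1 144 [-0.072 -0.122] [-0.043 -0.083] 0.0399
-1 1 141 [-0.073  0.083] [-0.045  0.12 ] 0.04
1 -1 151 [ 0.043 -0.118] [ 0.072 -0.083] 0.0405
1 1 142 [0.043 0.083] [0.072 0.119] 0.0401
(-58, -58) (array([ 0.3987, -0.335 ,  0.1809]), array([-1.100e-01,  2.000e-02,  3.336e+01]))
(-58, 58) (array([ 0.4625, -0.4319,  0.1811]), array([-1.100e-01,  2.000e-02,  3.336e+01]))
(58, 58) (array([ 0.5594, -0.3681,  0.181 ]), array([-1.100e-01,  2.000e-02,  3.336e+01]))
(58, -58) (array([ 0.4956, -0.2712,  0.1808]), array([-1.100e-01,  2.000e-02,  3.336e+01]))
t 0.1 bed [-0.2066 -0.5574] z 0.2302 F [ 0.5 -0.3  0.7] w 1.0
```

Request:
{"op": "carry_out", "data": {"series": [[[0.06,-0.05,0.02,0,0,6],[0.12,-0.1,0.04,0,0,12],[0.17,-0.14,0.06,0,0,18],[0.22,-0.18,0.08,0,0,24],[0.27,-0.23,0.1,0,0,30],[0.32,-0.27,0.11,0,0,33.4],[0.36,-0.3,0.12,0,0,33.4],[0.3987,-0.335,0.13,0,0,33.4],[0.3987,-0.335,0.17,0,0,33.4],[0.3987,-0.335,0.18,0,0,33.4],[0.3987,-0.335,0.18,0,0,33.4],[0.3987,-0.335,0.18,0,0,33.4]]], "grip": 0, "force": 40}}

```text
clock: 1.6
ee_pos: [0.4839, -0.0998, 0.0528]
tcp_rot: [0.0, 0.997, -0.078, 0.001]
contact_force: [-0.0, 0.0, 0.6]
width: 0.001
grip_force: 0.0
```

```bash
python3 - <<'E'
from h import *
p,d=ctrl.camera("wrist");cv2.imwrite("pics/w1.png",p[:,:,::-1])
st();print(rel(-.058,-.058,.034),ctrl.get_state()["grip_force"])
E
```

```text
t 1.65 bed [-0.0564 -0.0601] z 0.053 F [0.4 0.  0.5] w 0.0
(array([-0.0017, -0.0021,  0.019 ]), array([ 0.04, -0.17, -0.14])) 0.0
```

View pics/w1.png

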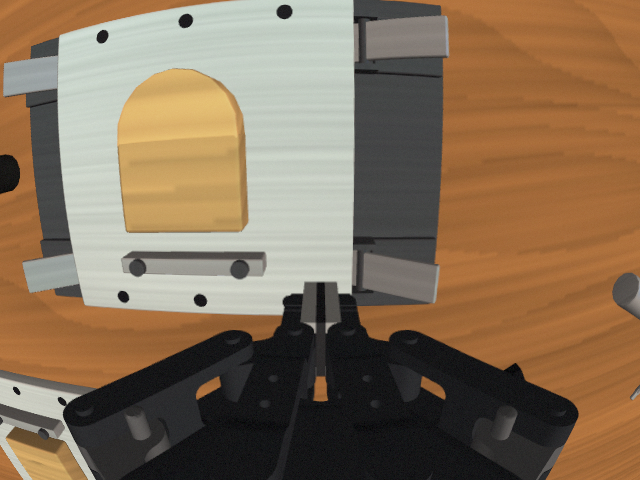

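The wrist view shows the shut fingertips at (320,300), over the near right corner and clear of the form and stop. Now I'll press that corner.

Request:
{"op": "carry_out", "data": {"series": [[[-0.002,-0.002,0.01,0,0,0],[-0.002,-0.002,0.017,0,0,0],[-0.002,-0.002,0.019,0,0,0],[-0.002,-0.002,0.02,0,0,0],[-0.002,-0.002,0.02,0,0,0]]]}}

```text
clock: 2.28
ee_pos: [0.4813, -0.0965, 0.0339]
tcp_rot: [0.0, 0.997, -0.077, -0.001]
contact_force: [-11.5, 2.2, 21.4]
width: -0.002
grip_force: 10.7
```

The near right corner is solid: 21 N with no dip. Next is near left.

Request:
{"op": "carry_out", "data": {"series": [[[0,0,-0.035,0,0,0],[0,-0.058,-0.035,0,0,0],[0,-0.116,-0.035,0,0,0],[0,-0.116,-0.01,0,0,0],[0,-0.116,-0.003,0,0,0],[0,-0.116,-0.001,0,0,0],[0,-0.116,-0.0005,0,0,0],[0,-0.116,-0.0005,0,0,0]]]}}

```text
clock: 3.28
ee_pos: [0.498, 0.0195, 0.0339]
tcp_rot: [-0.002, 0.997, -0.078, -0.003]
contact_force: [-12.5, 7.3, 20.6]
width: -0.001
grip_force: 10.3
```

```bash
python3 -c "
from h import *
st();print(rel(-.058,.058,.034))"
```

```text
t 3.275 bed [-0.0609  0.06  ] z 0.0339 F [-12.5   7.3  20.6] w -0.0
(array([ 0.0029,  0.002 , -0.0001]), array([-0.18,  0.36, -0.13]))
```

Near left is also solid. Next is far left.

Request:
{"op": "carry_out", "data": {"series": [[[0,0,-0.035,0,0,0],[0.058,0.001,-0.035,0,0,0],[0.116,0.002,-0.035,0,0,0],[0.116,0.002,-0.02,0,0,0],[0.116,0.002,-0.008,0,0,0],[0.116,0.002,-0.003,0,0,0],[0.116,0.002,-0.001,0,0,0],[0.116,0.002,0,0,0,0],[0.116,0.002,0,0,0,0]]]}}

```text
clock: 4.4
ee_pos: [0.6137, -0.0014, 0.0324]
tcp_rot: [0.0, 0.997, -0.077, 0.0]
contact_force: [-1.9, -0.3, 2.9]
width: 0.003
grip_force: 1.2
```

```bash
python3 -c "
from h import *
st();print(rel(.058,.058,.034))"
```

```text
t 4.4 bed [0.0566 0.0572] z 0.0324 F [-1.9 -0.3  2.9] w 0.0
(array([ 0.0014, -0.0008, -0.0016]), array([-0.  , -0.04, -0.03]))
```

The far left corner gives: it dips to 32.4 mm at only 2.9 N. I'll push it further.

Request:
{"op": "carry_out", "data": {"series": [[[0,0,0.001,0,0,0],[0,0,0.002,0,0,0],[0,0,0.003,0,0,0],[0,0,0.004,0,0,0],[0,0,0.004,0,0,0]]]}}

```text
clock: 5.03
ee_pos: [0.6142, -0.0013, 0.0295]
tcp_rot: [-0.0, 0.997, -0.077, 0.0]
contact_force: [-3.9, 2.2, 10.1]
width: -0.001
grip_force: 5.1
```

It dipped about 4.4 mm (roughly 0.055 rad) and bottomed out at 10 N, so far left is the short corner. I'll release it and press the far left tab.

Request:
{"op": "carry_out", "data": {"series": [[[0,0,-0.01,0,0,0],[0,0,-0.035,0,0,0],[0.001,-0.03,-0.035,0,0,0],[0.001,-0.061,-0.035,0,0,0],[0.001,-0.061,-0.035,0,0,0],[0.001,-0.061,-0.025,0,0,0],[0.001,-0.061,-0.015,0,0,0],[0.001,-0.061,-0.01,0,0,0],[0.001,-0.061,-0.005,0,0,0],[0.001,-0.061,0,0,0,0],[0.001,-0.061,0.004,0,0,0],[0.001,-0.061,0.008,0,0,0],[0.001,-0.061,0.008,0,0,0]]]}}

```text
clock: 6.65
ee_pos: [0.6252, 0.0628, 0.0224]
tcp_rot: [-0.004, 0.997, -0.078, 0.001]
contact_force: [-4.3, 14.5, 11.7]
width: 0.0
grip_force: 9.6
```

```bash
python3 -c "
from h import *
st();print(rel(.058,.118,.016))"
```

```text
t 6.65 bed [0.058  0.1224] z 0.0224 F [-4.3 14.5 11.7] w 0.0
(array([-0.    ,  0.0045,  0.0064]), array([-0.51, -0.04, -0.11]))
```

Request:
{"op": "carry_out", "data": {"series": [[[0,0.002,0.002,0,0,0],[0,0.003,0.004,0,0,0],[0,0.004,0.006,0,0,0],[0,0.004,0.008,0,0,0],[0,0.004,0.0085,0,0,0],[0,0.004,0.0085,0,0,0]]]}}

```text
clock: 7.4
ee_pos: [0.6267, 0.0569, 0.0157]
tcp_rot: [-0.003, 0.997, -0.078, 0.003]
contact_force: [-3.0, 8.3, 15.9]
width: -0.002
grip_force: 8.0
```

```bash
python3 -c "
from h import *
st();print(rel(.058,.118,.016))"
```

```text
t 7.4 bed [0.0604 0.1168] z 0.0157 F [-3.   8.3 15.9] w -0.0
(array([-0.0024, -0.0012, -0.0003]), array([-0.33, -0.32, -0.1 ]))
```

Request:
{"op": "carry_out", "data": {"series": [[[0,0,0.0005,0,0,0],[0,0,0.001,0,0,0],[0,0,0.001,0,0,0],[0,0,0.001,0,0,0]]]}}

```text
clock: 7.9
ee_pos: [0.6268, 0.0569, 0.0157]
tcp_rot: [-0.003, 0.997, -0.078, 0.003]
contact_force: [-4.9, 8.5, 20.6]
width: -0.0
grip_force: 10.3
```

Request:
{"op": "carry_out", "data": {"series": [[[0,0,-0.01,0,0,0],[0,0,-0.06,0,0,0],[-0.04,0.03,-0.1,0,0,0],[-0.08,0.06,-0.1,0,0,0],[-0.08,0.06,-0.1,0,0,0],[-0.08,0.06,-0.1,0,0,0]]]}}

```text
clock: 8.65
ee_pos: [0.5351, 0.0074, 0.1101]
tcp_rot: [0.0, 0.997, -0.078, 0.0]
contact_force: [-0.4, -0.2, -0.4]
width: 0.002
grip_force: 0.0
```

```bash
python3 - <<'E'
from h import *
p,d=ctrl.camera("wrist");cv2.imwrite("pics/w2.png",p[:,:,::-1])
p,d=ctrl.camera("scene");cv2.imwrite("pics/s2.png",cv2.resize(p[160:300,220:390,::-1],None,fx=4,fy=4,interpolation=2))
st();print(rel(.058,.058,.034))
E
```

```text
t 8.75 bed [-0.0217  0.0543] z 0.1103 F [ 0.4  0.2 -0.5] w -0.0
(array([ 0.0797, -0.0038,  0.0763]), array([-0.  , -0.02, -0.04]))
```

View pics/w2.png

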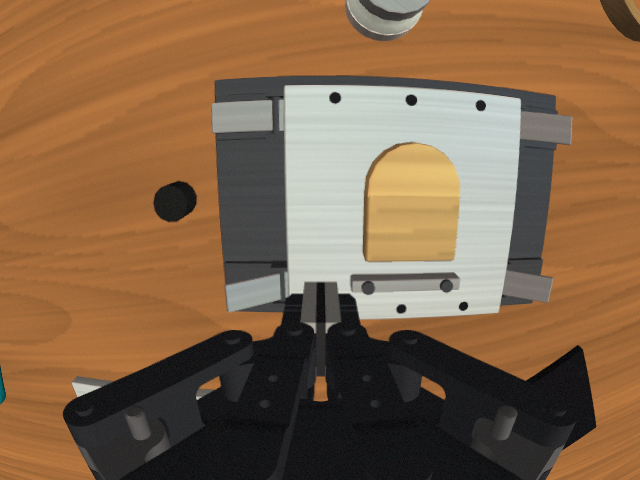

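View pics/s2.png

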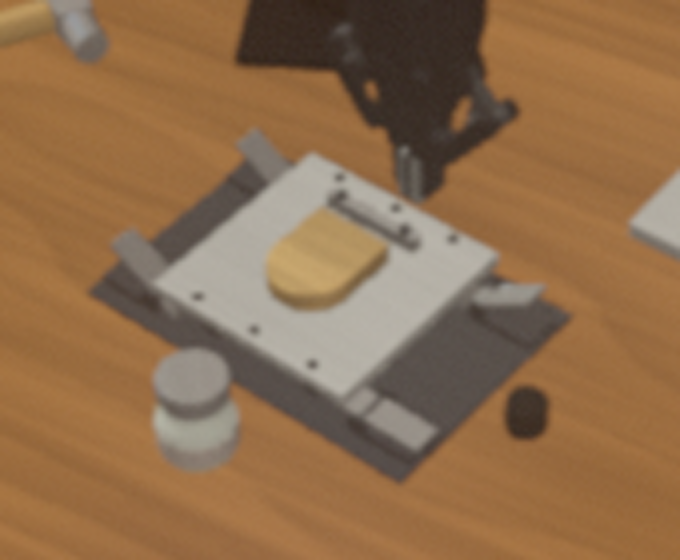

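The far left tab lies flat, at (243,116) in the wrist view and (395,420) in the scene crop. The other three are up, and the plug and jar haven't moved. Now I'll press the far left corner firmly.

Request:
{"op": "carry_out", "data": {"series": [[[0.04,-0.002,0.02,0,0,0],[0.08,-0.004,0.04,0,0,0],[0.08,-0.004,0.06,0,0,0],[0.08,-0.004,0.072,0,0,0],[0.08,-0.004,0.075,0,0,0],[0.08,-0.004,0.077,0,0,0],[0.08,-0.004,0.078,0,0,0],[0.08,-0.004,0.078,0,0,0],[0.08,-0.004,0.078,0,0,0]]]}}

```text
clock: 9.88
ee_pos: [0.615, -0.0005, 0.0334]
tcp_rot: [-0.0, 0.997, -0.077, 0.0]
contact_force: [-3.7, 1.5, 5.7]
width: -0.001
grip_force: 3.0
```

Request:
{"op": "carry_out", "data": {"series": [[[0,0,0.0005,0,0,0],[0,0,0.001,0,0,0],[0,0,0.001,0,0,0],[0,0,0.001,0,0,0]]]}}

```text
clock: 10.38
ee_pos: [0.615, -0.0005, 0.0333]
tcp_rot: [-0.0, 0.997, -0.077, -0.0]
contact_force: [-6.6, 1.5, 10.8]
width: 0.003
grip_force: 5.4
```

Request:
{"op": "carry_out", "data": {"series": [[[0,0,-0.01,0,0,0],[0,0,-0.06,0,0,0],[0,0,-0.12,0,0,0],[-0.06,0,-0.15,0,0,0],[-0.12,0,-0.15,0,0,0],[-0.12,0,-0.15,0,0,0],[-0.12,0,-0.15,0,0,0]]]}}

```text
clock: 11.25
ee_pos: [0.4967, 0.0178, 0.1818]
tcp_rot: [0.0, 0.997, -0.078, 0.001]
contact_force: [0.5, -0.7, -0.4]
width: 0.002
grip_force: 0.0
```

```bash
python3 - <<'E'
from h import *
p,d=ctrl.camera("wrist");cv2.imwrite("pics/w3.png",p[:,:,::-1]);st()
m=ctrl.camera_model("scene");p,d=ctrl.camera("scene");P=cloud(m,d);B=(P[...,:2]-C)@RB
for sx in(-1,1):
  for sy in(-1,1):
    k=(abs(B[...,1]*sy-.105)<.02)&(abs(B[...,0]*sx-.058)<.014)&(P[...,2]<.06)
    c=(abs(B[...,1]*sy-.058)<.01)&(abs(B[...,0]*sx-.058)<.01)&(P[...,2]<.06)
    print(sx,sy,"tab top",np.percentile(P[k][:,2],97).round(4),"corner z",np.median(P[c][:,2]).round(4))
E
```

```text
t 11.3 bed [-0.0613  0.0581] z 0.182 F [ 0.2 -1.2  0.7] w -0.0
-1 -1 tab top 0.0376 corner z 0.0346
-1 1 tab top 0.0383 corner z 0.0337
1 -1 tab top 0.0364 corner z 0.0328
1 1 tab top 0.0194 corner z 0.0336
```

View pics/w3.png

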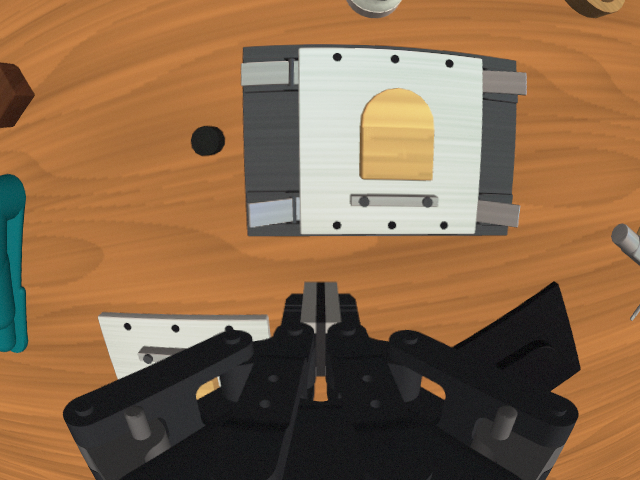

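The corner now holds 10.8 N with about 0.6 mm of give. The far left tab is flat at (268,72), the other three are up, the plate is level and in place, and the arm is clear.

```bash
python3 -c "
from cell import ctrl
print(ctrl.hand_in())"
```

```text
the job is handed in; nothing more can be done
None
```

I've handed the job in (the judge gave no verdict): the far left corner was the short one, its shim tab is now flat with the other three up, and that corner held a 10.8 N press with only about 0.6 mm of give.

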